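# Clamp a jar in the one-hand worktop jar clamp and keep holding it

## Task

Swing the clamp's raised stop bar down until it rests in its fork, then pump the red trigger, squeezing it toward the black grip and letting it return, until the jaw's pad presses the jar against the stop bar. Hold the jar without crushing it: the pad should be pushed back about 4 to 8 mm, so that green shows on the indicator strip behind the jaw but no red. Finish while still holding the trigger squeezed like that; move the jaw only with the trigger, keep your hands off the jar, and leave everything else on the worktop alone.

Things in the scene. Friction and masses are not known exactly. Their poses are not given: they have to be found in the camera images.
- clamp: Jar clamp, fixed: pale board 124 x 266 x 10 mm with an orange ratchet housing, black grip and red trigger at one end, the stop bar at the other. Origin on the worktop in its mid plane; board y = -166 to +100 mm. Frame C (all 'C' values in mm): +y = clamping direction, grip to stop bar; z up; the fork is at -x, toward the robot. The jaw's rod (z 60) sticks out behind to y = -198 at most.
- gate_paddle (a point): Middle of the upper face of the red paddle (26 x 26 x 12 mm) on the free end of the aluminium stop bar, 118 mm along the bar from the hinge and 6 mm off its centre line. With the bar in its steel fork: C x -68, y 75, z 66, clear of the fork. Axes as the clamp's, turned with the bar.
- gate_hinge (a point): Hinge axis of the stop bar (along the clamp's y), C x 50, y 75, z 60. Axes as the clamp's.
- gate (a joint): Stop bar angle, rad: 0 = level, resting in its fork (hard end of the swing); grows as it is raised. Starts at 0.45 to 0.75. The hinge is stiff: the bar stays where it is left; 0.5 to 1.5 N down on the paddle moves it. A point r mm along the bar is at C x = 50 - r cos(angle), z = 60 + r sin(angle).
- trigger_front (a point): Middle of the front (+y) face of the red trigger, a blade 22 mm wide in x, 10 mm thick, 65 mm above its pivot. Released: C x 0, y -89, z 150; squeezed fully home: y -111, z 149. Blade top z 166, pivot (axis along x) y -107, z 85. Axes as the clamp's, turned with the trigger.
- grip_back (a point): Middle of the rear (-y) face of the upright black fixed grip (24 mm wide in x, 22 mm thick in y, top z 168): C x 0, y -146, z 150. At this height grip and trigger together span 57 mm along y when released, 35 mm with the trigger home. Squeeze them together along y from above, fingers on trigger_front and grip_back. Housing top z 84. Axes as the clamp's.
- trigger (a joint): Trigger angle, rad: 0 = released (a spring returns it within 0.5 s), 0.34 = fully squeezed, at its stop. At 65 mm above the pivot it takes 2 N (released) to 5 N (home), plus 0.9 of (2 N + the pad's force). After up to 6 mm lost at the fingers the pawl bites and the jaw advances 40 to 60 mm per rad, 9 to 18 mm in a full squeeze; let go, it returns and leaves the jaw.
- jaw (a joint): Jaw travel, m, along the clamp's +y: 0 = fully back, 0.065 = limit. Starts at 0 to 0.025. When the trigger returns the jaw keeps its place, held by 2 N of friction; if the pad is pressed harder than that the jaw springs back until the pad presses the jar with less than 2 N. To be moved with the trigger only.
- pad (a joint): How far the sprung pad is pressed back toward the jaw, m: 0 = free, 0.021 = limit; 0.5 N per mm. Up to 1 N is used to slide the jar. The indicator strip on top of the jaw comes out of the rear of its hood (toward the grip) by this much: first white, then green from 4 mm, red from 8 mm.
- pad_face (a point): Middle of the front (+y) face of the black rubber pad (44 mm in x, 40 mm high, centre C z 60) that presses the jar. While the pad is free: C y = -25 + jaw travel. Axes as the clamp's.
- jar_center (a point): Centre of the jar, half-way up (45 mm above its foot, 55 mm above the worktop): brown spread jar with white lid, 49 mm across, 90 mm tall, on the board between two low rails. Pressed home it touches the stop bar's inner face (C y 69), its centre then at C y 44.5; it starts 2 to 12 mm short of that.
- drink_can: orange and white drinks can, 53 x 53 x 134 mm tall, a bystander to be left alone. Origin in the middle of its underside, z up.
- soap_1: pale green bar of soap, 58 x 84 x 26 mm, a bystander to be left alone. Origin in the middle of its underside, z up.
- spice_green: spice jar with a green cap, 46 x 46 x 106 mm tall, a bystander to be left alone. Origin in the middle of its underside, z up.
- salt_mill: small white salt shaker, 44 x 44 x 90 mm tall, a bystander to be left alone. Origin in the middle of its underside, z up.
- flat_tin: flat round gold and green tin, 86 x 86 x 40 mm tall, a bystander to be left alone. Origin in the middle of its underside, z up.
- dish_drainer: Red dish drainer with bowls and upright plates (up to about 0.33 m high), fixed on the worktop to the left of the clamp; keep clear. Its basket covers about x = 0.49 to 0.81, y = -0.02 to 0.35 in the world; rim about 115 mm high. Origin: middle of its underside.
Things that resemble listed ones, but are neither listed nor needed, are in the scene too. Of the things like the part that bears jar_center, leave any that is pink or yellow; of the rest the larger one is meant.

How it is judged:
By the outcome, as a careful person would: the job done as asked, in the order asked, and still so for the second after the job is handed in, while the arm keeps its last pose, push and grip.
It also fails if it takes over 72 s, if anything falls off the work surface, if the arm or the gripper's body presses on something with over 40 N, if the wrist force passes 120 N, or if a joint passes its speed limit or range.

## Robot

A 6-joint arm with a two-finger parallel gripper is mounted at the origin on a cart in front of the work surface, level with it; the furniture and walls round the work are solid. World frame = base frame: x ahead of the robot, y to its left, z up, the work surface at z = 0. Lengths are in m, angles in rad, forces in N, time in s.
With the tool pointing down it reaches from about 0.225 to 0.875 m from the base axis. Payload 3.4 kg.
Tool frame: the origin (TCP) lies between the finger pads; the fingertips stand 25 mm ahead of it and the grasp point (between the pads) lies 6 mm ahead of it; y points along the fingers, z is the direction in which the jaws open and shut, and the axes are right-handed (so a half turn about y gives the same grasp; the last joint's range is limited). The gripper opens to 85 mm and grips with 20 to 120 N. Pads are 22 mm wide; open, the fingers measure 114 mm over their backs; the gripper's body (76 mm by 85 mm) begins 54 mm behind the grasp point. The pads swing forward as they close: fully open they stand 13 mm farther back than shut.
Start: joints at [1.135, 0.276, 1.505, -0, 1.361, -0.121], TCP at [0.178, 0.547, 0.256] pointing down, gripper open.
Joint ranges: [-2.89, 2.89], [-0.75, 2.08], [0.22, 2.7], [-1.18, 4.32], [0.11, 2.71], [-2.7, 2.7]. Speed limits (rad/s): [2.57, 2.57, 3.14, 3.14, 3.14, 3.14].

## Interface

Orientations are given as a rotation vector (axis times angle).
In Python, from plant import bot, capture, job gives the robot as it stands.
- The arm moves only by the shell command python3 -m jog 'ROWS' [OPENING] [FORCE]. ROWS is JSON, a list of rows, each an object with "offset": the shift along the tool's x, y, z in mm, a list of three; "roll": the turn about the tool's y in rad. A call has exactly 10 rows; each row is the pose to reach, as a shift and turn from the pose commanded when the call began, along the tool's axes at that moment; what a row does not reach only later rows make up. A row lasts 1/8 s, in which the tool goes at most 62.5 mm and 10.7 degrees, less where a joint would pass 70% of its speed; a pose out of reach is approached as far as the arm can. A call with a gripper value outside its range is refused whole. OPENING is the finger opening in mm, from 0 to 85.4, set as the call begins (- or left out, the last holds). The fingers move at their own pace and stop on an object; FORCE is the grip in N (left out, the last holds). Time passes only in rows, so rows that repeat a pose let the fingers close, or fill a call up. It gives the time, the measured TCP pose, the force and the opening at its end, in the units of the state.
- bot.state(): the state, without advancing time (a new reading comes with each control period).
- capture(name): name is "scene" or "top" or "wrist"; returns a dict with "image" (400x640x3 uint8, blue, green, red), "z_map" (400x640 float32, m along the optical axis (not along the pixel's ray), 0 where there is no reading), "K" (3x3 intrinsics, pixels), "extrinsics" (4x4, takes a point from camera to world coordinates). Camera axes: x right, y down, z forward; pixel columns grow to the right and rows downward; lengths in m; the calibration is good to about 2 mm. A picture is of the moment at which its call begins.
- job.job_done(): hands the job in, once; it reports no verdict.
The state is a dict: "clock": time; "joint_positions": joint angles; "qd": joint speeds; "joint_efforts": joint torques, N m; "position": TCP position; "tool_rot": TCP orientation; "wrist_force": force on the tool from outside, world axes, zero at the start; "moment": the same for the moment, N m; "gripper_width": opening from 0.0 (shut) to 1.0 (fully open).
Only numpy, scipy, OpenCV 4.12 (cv2) and the standard library are available. Lean on these libraries where they do the work, as an engineer would, in place of code of your own. Each camera call takes 0.05 s, during which the arm holds its last target. There are 200 camera calls.

## Working session

There is one attempt and no reset: what is moved stays moved. The work goes in short steps, Python scripts to look and compute and a shell command to move; the robot and the scene stay as the last step left them, time stands still between calls to the robot, and variables do not carry over. Pictures are saved under pics/ and viewed, about 8 in all and at most 12, crops included, and the job is handed in when it is done.

```bash
ls; mkdir -p pics
cat > h.py <<'E'
import numpy as np, cv2, pickle
from plant import bot, capture, job
from scipy.spatial.transform import Rotation as R
def pts(c):
    K=c["K"];z=c["z_map"];v,u=np.indices(z.shape)
    p=np.stack([(u-K[0,2])/K[0,0]*z,(v-K[1,2])/K[1,1]*z,z],-1)
    T=c["extrinsics"];w=p@T[:3,:3].T+T[:3,3]; w[z==0]=np.nan
    return w
E
python3 - <<'E'
from h import *
cs={n:capture(n) for n in("scene","top")}
pickle.dump(cs,open("c0.pkl","wb"))
for n,c in cs.items(): cv2.imwrite(f"pics/{n}0.png",c["image"]);print(n,c["K"][0,0],c["extrinsics"].round(3))
print(bot.state())
E
```

```text
pics
scene 390.72248640629203 [[ 0.671 -0.53   0.518 -0.065]
 [-0.741 -0.496  0.452 -0.534]
 [ 0.018 -0.687 -0.726  0.924]
 [ 0.     0.     0.     1.   ]]
top 429.9865106791367 [[-0.018 -0.987  0.159  0.363]
 [-0.999  0.022  0.024 -0.065]
 [-0.027 -0.158 -0.987  1.187]
 [ 0.     0.     0.     1.   ]]
{'clock': 0.1, 'joint_positions': array([ 1.13501736e+00,  2.76572834e-01,  1.50599734e+00, -1.87525009e-05,
        1.36071220e+00, -1.20989428e-01]), 'qd': array([-7.25927574e-05, -1.56443273e-03, -3.45029717e-03, -9.23772744e-04,
       -2.11928887e-03,  2.54956881e-03]), 'joint_efforts': array([ 3.44250460e-03, -4.17700267e+01, -2.46405119e+01, -2.33839614e-06,
        5.86072929e-03,  5.34141793e-05]), 'position': array([0.177854  , 0.54635557, 0.25550642]), 'tool_rot': array([-1.55827386,  0.24745485, -0.24675063]), 'wrist_force': array([-1.16728275, -0.77570006, -0.4616356 ]), 'moment': array([-0.0187365 , -0.01593728,  0.00775863]), 'gripper_width': 1.0017685170061263}
```

View pics/scene0.png

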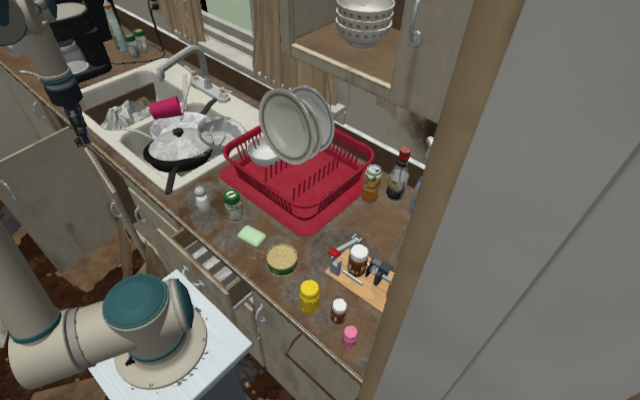

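View pics/top0.png

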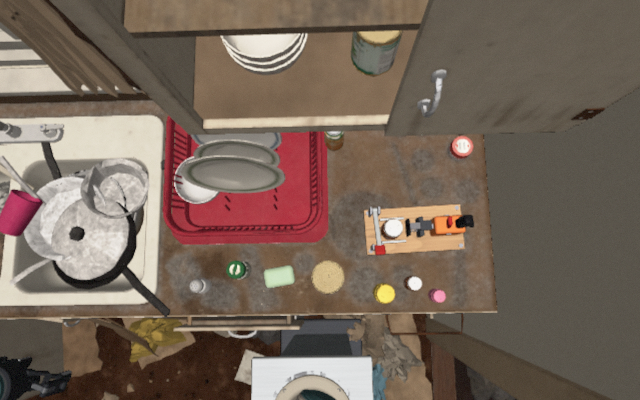

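The top view shows the clamp board at about u 365-465, v 205-255. The paddle is near (379,250), the jar lid at (392,228) and the grip at (466,222), so C +y is close to world +y. Next I'll measure it.

Run:
```python
from h import *
c=pickle.load(open("c0.pkl","rb"))["top"]; w=pts(c); im=c["image"]
def S(u,v): return w[v,u].round(3)
for n,(u,v) in dict(lid=(392,228),pad=(379,250),grip=(467,222),hous=(448,225),brd=(380,246),can=(461,147),board=(455,240),bar=(376,230),bar2=(377,240),hing=(375,213)).items(): print(n,im[v,u],S(u,v))
cr=w[195:265,355:480]; ci=im[195:265,355:480]
z=cr[...,2]; hsv=cv2.cvtColor(ci,cv2.COLOR_BGR2HSV)
m=((z>0.003)&(z<0.02)&(hsv[...,0]>8)&(hsv[...,0]<25)&(hsv[...,1]>60)&(hsv[...,2]>110)).astype(np.uint8)
n,l,s,_=cv2.connectedComponentsWithStats(m); 
p=cr[m>0][:,:2]; print(len(p),s[:6]); r=cv2.minAreaRect((p*1000).astype(np.float32)); print(r, cv2.boxPoints(r).round(0))
for nm,mm in dict(red=((hsv[...,0]<6)|(hsv[...,0]>174))&(hsv[...,1]>150)&(hsv[...,2]>80),black=(z>0.12)).items():
    q=cr[mm&(z>0.02)]; print(nm,len(q),np.nanmedian(q,0).round(3),np.nanmin(q,0).round(3),np.nanmax(q,0).round(3))
cv2.imwrite("pics/crop0.png",cv2.resize(np.hstack([im[195:265,355:480]]),None,fx=6,fy=6,interpolation=cv2.INTER_CUBIC))
```

```text
lid [241 243 245] [ 0.478 -0.215  0.1  ]
pad [ 44  46 188] [ 0.422 -0.178  0.121]
grip [47 46 48] [ 0.482 -0.384  0.167]
hous [13 15 70] [ 0.476 -0.34   0.161]
brd [ 46  50 183] [ 0.432 -0.182  0.116]
can [230 239 241] [ 0.7   -0.418  0.051]
board [128 172 217] [ 0.451 -0.396  0.012]
bar [194 200 200] [ 0.475 -0.175  0.095]
bar2 [177 182 181] [ 0.448 -0.176  0.108]
hing [203 206 207] [ 0.521 -0.177  0.072]
2871 [[   0    0  125   70 5879]
 [  36    1    2    3    4]
 [  41    0    2    1    2]
 [  63    0    1    1    1]
 [  65    0    1    1    1]
 [  67    0    1    1    1]]
((484.0916748046875, -298.13800048828125), (344.5479431152344, 190.76145935058594), 88.9013671875) [[ 385. -469.]
 [ 576. -472.]
 [ 583. -128.]
 [ 392. -124.]]
red 128 [ 0.428 -0.186  0.121] [ 0.412 -0.369  0.086] [ 0.505 -0.168  0.169]
black 243 [ 0.484 -0.377  0.16 ] [ 0.412 -0.4    0.12 ] [ 0.499 -0.168  0.173]
```

View pics/crop0.png

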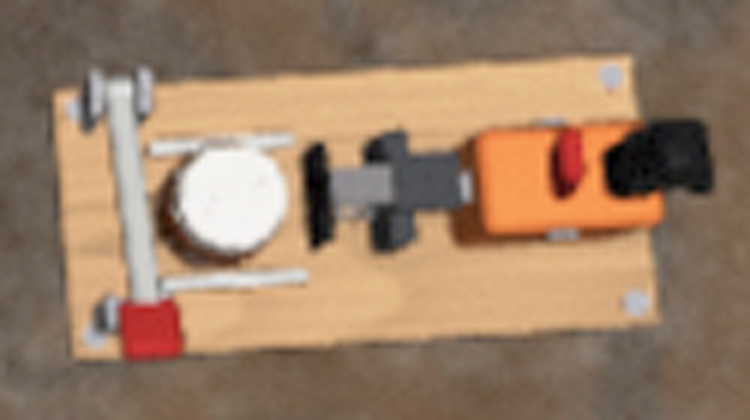

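The zoomed crop shows the board corners at crop px (54,90), (630,55), (658,322) and (75,358). The grip is at (660,160), the trigger at (568,160) and the paddle at (150,330). I'll cast the corners onto z=10 mm and fit frame C.

```bash
cat >> h.py <<'E'
def ray(c,u,v,z):
    d=c["extrinsics"][:3,:3]@np.linalg.solve(c["K"],[u,v,1]);o=c["extrinsics"][:3,3]
    return o+d*(z-o[2])/d[2]
def fit(P,Q): # C mm(2d)->world m
    P=np.array(P)/1000;Q=np.array(Q)[:,:2];a=P-P.mean(0);b=Q-Q.mean(0)
    th=np.arctan2((a[:,0]*b[:,1]-a[:,1]*b[:,0]).sum(),(a*b).sum())
    r=np.array([[np.cos(th),-np.sin(th)],[np.sin(th),np.cos(th)]]);t=Q.mean(0)-r@P.mean(0)
    return th,t,(Q-(P@r.T+t))*1000
E
python3 - <<'E'
from h import *
cs=pickle.load(open("c0.pkl","rb"));c=cs["top"]
px=[(54,90),(630,55),(658,322),(75,358)]
Q=[ray(c,(u+.5)/6-.5+355,(v+.5)/6-.5+195,.01) for u,v in px]
th,t,e=fit([(62,100),(62,-166),(-62,-166),(-62,100)],Q);print(th,t,e.round(1))
r=R.from_euler("z",th).as_matrix()
for n,p in dict(trig=(0,-89,150),grip=(0,-146,150),gt=(0,-135,168),pad0=(-68,75,66)).items(): print(n,(r@np.array(p)/1000+[*t,0]).round(4))
w=pts(c);
def C(p): return ((p-[*t,0])@r)*1000
pc=C(w); m=(pc[...,2]>20)&(abs(pc[...,0])<80)&(pc[...,1]>-170)&(pc[...,1]<105)
hsv=cv2.cvtColor(c["image"],cv2.COLOR_BGR2HSV)
red=((hsv[...,0]<6)|(hsv[...,0]>174))&(hsv[...,1]>150)&m
q=pc[red&(pc[...,1]>40)];print("paddle",np.median(q,0),q.min(0),q.max(0))
g=pc[m&(pc[...,2]>163)];print("top",np.median(g,0),g.min(0),g.max(0))
lid=pc[m&(hsv[...,1]<40)&(hsv[...,2]>200)&(abs(pc[...,2]-100)<4)&(pc[...,1]<65)];print("lid",np.median(lid,0))
# things high near clamp
ww=pts(cs["scene"]);
for n,W in (("top",w),("scene",ww)):
  f=W[(W[...,0]>.2)&(W[...,0]<.9)&(W[...,1]<0.1)&(W[...,1]>-.8)&(W[...,2]>.2)]
  print(n,len(f),np.percentile(f,[0,1,10,50,90,100],axis=0).round(3) if len(f) else "")
T=bot.state();print(R.from_rotvec(T["tool_rot"]).as_matrix().round(3))
E
```

```text
0.04048118817723775 [ 0.48300334 -0.2533483 ] [[-0.5 -1. ]
 [-0.9  0.8]
 [ 0.8  1.6]
 [ 0.5 -1.4]]
trig [ 0.4866 -0.3423  0.15  ]
grip [ 0.4889 -0.3992  0.15  ]
gt [ 0.4885 -0.3882  0.168 ]
pad0 [ 0.412  -0.1812  0.066 ]
paddle [-57.18506479  75.50386981 119.30720987] [-67.8447992   63.78702454 113.72224724] [-45.53660119  87.33024224 125.88521191]
top [  -1.29800555 -129.64220866  167.14311166] [ -11.64125881 -143.56953833  163.08514209] [ 10.5772053  -85.42205103 173.16214809]
lid [ -1.95241673  33.90707493 100.72502145]
top 83298 [[ 0.2   -0.504  0.2  ]
 [ 0.214 -0.502  0.216]
 [ 0.334 -0.501  0.345]
 [ 0.599 -0.293  0.54 ]
 [ 0.695  0.016  0.775]
 [ 0.789  0.1    0.843]]
scene 14890 [[ 0.567 -0.279  0.2  ]
 [ 0.575 -0.276  0.206]
 [ 0.599 -0.256  0.27 ]
 [ 0.614 -0.114  0.527]
 [ 0.804  0.067  0.652]
 [ 0.9    0.1    0.701]]
[[ 0.951 -0.001  0.31 ]
 [-0.31  -0.002  0.951]
 [-0.    -1.    -0.002]]
```

```bash
python3 -m jog '[{"offset":[34,0,-46],"roll":-0.036},{"offset":[68,0,-92],"roll":-0.072},{"offset":[102,0,-138],"roll":-0.108},{"offset":[136,0,-184],"roll":-0.144},{"offset":[170,0,-230],"roll":-0.18},{"offset":[204,0,-276],"roll":-0.216},{"offset":[238,0,-322],"roll":-0.252},{"offset":[272,0,-368],"roll":-0.288},{"offset":[306,0,-414],"roll":-0.324},{"offset":[340,0,-460],"roll":-0.355}]' 0 20
```

```text
clock: 1.35
position: [0.3589, 0.0023, 0.2563]
tool_rot: [-1.57, -0.033, 0.032]
wrist_force: [2.0, 1.2, -0.5]
gripper_width: -0.001
```

```bash
python3 -m jog '[{"offset":[10,0,-40],"roll":0},{"offset":[24,0,-90],"roll":0},{"offset":[36,10,-140],"roll":0},{"offset":[44,25,-175],"roll":0},{"offset":[48,40,-185],"roll":0},{"offset":[48,50,-185],"roll":0},{"offset":[48,50,-185],"roll":0},{"offset":[48,50,-185],"roll":0},{"offset":[48,50,-185],"roll":0},{"offset":[48,50,-185],"roll":0}]'
python3 - <<'E'
from h import *
c=capture("wrist");pickle.dump(c,open("w1.pkl","wb"));cv2.imwrite("pics/w1.png",c["image"]);print(bot.state()["position"],bot.state()["wrist_force"],c["extrinsics"].round(3))
E
```

```text
clock: 2.6
position: [0.4145, -0.1785, 0.2068]
tool_rot: [-1.571, -0.033, 0.031]
wrist_force: [-0.3, 0.6, -0.4]
gripper_width: -0.003
[ 0.41446304 -0.17862489  0.20670161] [-0.06712959  0.60949263  0.20747303] [[-0.042  0.961  0.273  0.346]
 [ 0.999  0.04   0.012 -0.181]
 [ 0.     0.274 -0.962  0.326]
 [ 0.     0.     0.     1.   ]]
```

View pics/w1.png

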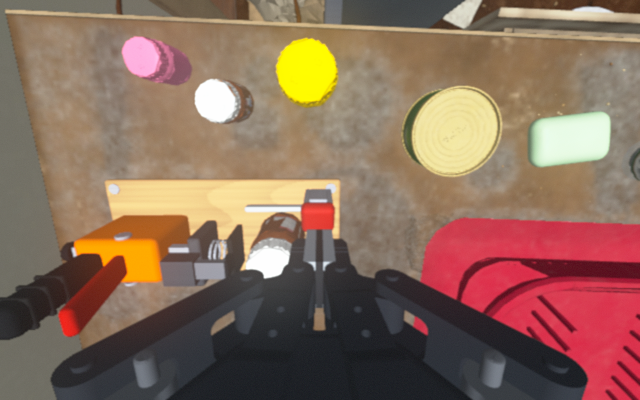

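The wrist view shows the paddle at (318,215), in line with the finger tips at (320,245). The jaw, housing and trigger are at the lower left. Next I'll measure the paddle and refine frame C from the close view.

```bash
cat >> h.py <<'E'
TH=0.0405;RC=R.from_euler("z",TH).as_matrix();TC=np.array([.483,-.2533,0])
def C(p): return ((p-TC)@RC)*1000
E
python3 - <<'E'
from h import *
c=pickle.load(open("w1.pkl","rb")); p=C(pts(c)); h=cv2.cvtColor(c["image"],cv2.COLOR_BGR2HSV)
red=((h[...,0]<6)|(h[...,0]>174))&(h[...,1]>150)
s=np.zeros_like(red);s[195:235,295:340]=1
q=p[red&s];print("paddle",np.nanmedian(q,0),np.nanpercentile(q,[3,97],axis=0).round(1))
s[:]=0;s[250:340,55:130]=1;q=p[red&s];print("trig",np.nanpercentile(q,[3,50,97],axis=0).round(1))
for uv in [(106,181),(340,181),(113,189),(332,188)]: print(uv,C(ray(c,*uv,.01)).round(1))
s[:]=0;s[200:275,0:105]=1;q=p[s&(h[...,2]<70)&(p[...,2]>155)&(p[...,2]<172)];print("grip top",np.nanpercentile(q,[3,50,97],axis=0).round(1))
print("jaw pad px",[p[v,u].round(1) for u,v in [(238,245),(205,250),(215,268),(180,268),(232,240),(270,258)]])
print("TCP",C(bot.state()["position"]))
E
```

```text
paddle [-59.13285753  76.84277566 120.65406273] [[-67.5  65.6 115.7]
 [-46.8  88.2 123.7]]
trig [[ -9.9 -99.8  99.8]
 [ -2.9 -89.6 145.6]
 [  9.1 -84.6 166.6]]
(106, 181) [ -59.  -160.9   10. ]
(340, 181) [-59.4 102.   10. ]
(113, 189) [ -49.7 -154.8   10. ]
(332, 188) [-51.2  93.1  10. ]
grip top [nan nan nan]
jaw pad px [array([-5.6, -2.8, 61.5]), array([ -6.3, -31.1,  73.9]), array([ -1.7, -13.2,  99.2]), array([ -4.8, -41.1, 104.6]), array([-18.6,  -3. ,  77.7]), array([-13.4,  36.3, 102.6])]
TCP [-65.45724012  77.38885963 206.70160638]
  return np.nanmean(a, axis, out=out, keepdims=keepdims)
```

```bash
python3 -m jog '[{"offset":[0,25,-1],"roll":0},{"offset":[0,50,-2],"roll":0},{"offset":[0,60,-2],"roll":0},{"offset":[0,68,-2],"roll":0},{"offset":[-1,76,-2],"roll":0},{"offset":[-1,84,-2],"roll":0},{"offset":[-2,91,-2],"roll":0},{"offset":[-2,98,-2],"roll":0},{"offset":[-2,104,-2],"roll":0},{"offset":[-2,108,-2],"roll":0}]'
```

```text
clock: 3.9
position: [0.4123, -0.1808, 0.0979]
tool_rot: [-1.57, -0.031, 0.032]
wrist_force: [0.3, -0.3, 1.0]
gripper_width: 0.001
```

```bash
python3 -m jog '[{"offset":[0,1,0],"roll":0},{"offset":[0,2,0],"roll":0},{"offset":[0,3,0],"roll":0},{"offset":[0,4,0],"roll":0},{"offset":[0,5,0],"roll":0},{"offset":[0,6,0],"roll":0},{"offset":[0,7,0],"roll":0},{"offset":[0,7,0],"roll":0},{"offset":[0,7,0],"roll":0},{"offset":[0,7,0],"roll":0}]'
```

```text
clock: 5.15
position: [0.4125, -0.1809, 0.0913]
tool_rot: [-1.571, -0.032, 0.031]
wrist_force: [1.1, 0.3, -0.2]
gripper_width: -0.002
```

```bash
python3 -m jog '[{"offset":[0,0.5,0],"roll":0},{"offset":[0,1,0],"roll":0},{"offset":[0,1.5,0],"roll":0},{"offset":[0,2,0],"roll":0},{"offset":[0,2.5,0],"roll":0},{"offset":[0,3,0],"roll":0},{"offset":[0,3,0],"roll":0},{"offset":[0,3,0],"roll":0},{"offset":[0,3,0],"roll":0},{"offset":[0,3,0],"roll":0}]'
```

```text
clock: 6.4
position: [0.4125, -0.181, 0.0904]
tool_rot: [-1.571, -0.033, 0.031]
wrist_force: [-4.0, 2.0, 20.1]
gripper_width: -0.004
```

```bash
python3 -m jog '[{"offset":[0,-30,0],"roll":0},{"offset":[0,-80,0],"roll":0},{"offset":[0,-125,0],"roll":0},{"offset":[12,-138,-40],"roll":0},{"offset":[28,-138,-90],"roll":0},{"offset":[45,-138,-140],"roll":0},{"offset":[60,-138,-185],"roll":0},{"offset":[67,-138,-203],"roll":0},{"offset":[67,-138,-203],"roll":0},{"offset":[67,-138,-203],"roll":0}]' 82
python3 - <<'E'
from h import *
c=capture("wrist");t=capture("top");pickle.dump((c,t),open("w2.pkl","wb"));s=bot.state();print(s["clock"],C(s["position"]),s["wrist_force"],s["joint_positions"].round(2))
cv2.imwrite("pics/w2.png",np.vstack([c["image"][:],cv2.resize(t["image"][195:265,355:480],(640,358))[:200]]))
cv2.imwrite("pics/w2.png",np.vstack([c["image"],cv2.resize(t["image"][200:260,360:485],(416,200),interpolation=cv2.INTER_CUBIC)[:, :416].__class__((200,640,3),np.uint8)*0]) if 0 else c["image"])
p=C(pts(t));h=cv2.cvtColor(t["image"],cv2.COLOR_BGR2HSV)
red=((h[...,0]<6)|(h[...,0]>174))&(h[...,1]>150)&(abs(p[...,0]+60)<30)&(abs(p[...,1]-75)<25)&(p[...,2]>20)
print("paddle",np.median(p[red],0),np.percentile(p[red],[3,97],axis=0))
E
```

```text
clock: 7.65
position: [0.4869, -0.3799, 0.2259]
tool_rot: [-1.569, -0.031, 0.032]
wrist_force: [0.2, 0.2, 0.3]
gripper_width: 0.961
7.75 [  -1.05241887 -126.48609985  226.38775527] [ 0.02691116 -0.12578933 -0.81751678] [-0.77  0.36  1.46  0.    1.33 -2.39]
paddle [-69.46742006  75.56339284  65.84110695] [[-80.38386135  64.6388389   62.19229743]
 [-58.37654952  86.81169328  69.22532721]]
```

View pics/w2.png

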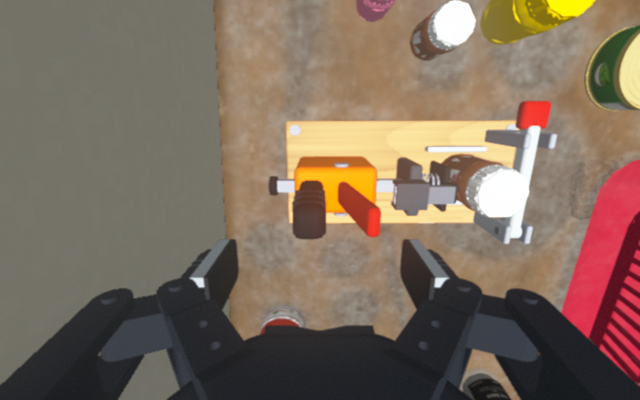

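The gate is level: the paddle sits at z 66, at image (535,113). The fingers straddle the grip (310,210) and trigger (370,215). I'll check the alignment in C y, then lower.

Run:
```python
from h import *
c,t=pickle.load(open("w2.pkl","rb")); p=C(pts(c)); h=cv2.cvtColor(c["image"],cv2.COLOR_BGR2HSV)
s=np.zeros(h.shape[:2],bool);s[175:240,285:335]=1
q=p[s&(h[...,2]<90)&(p[...,2]>140)];print("grip",len(q),np.percentile(q,[2,50,98],axis=0).round(1))
s[:]=0;s[175:240,335:390]=1
red=((h[...,0]<6)|(h[...,0]>174))&(h[...,1]>150)
q=p[s&red&(p[...,2]>140)];print("trig",len(q),np.percentile(q,[2,50,98],axis=0).round(1))
q=p[(h[...,2]<110)&(h[...,1]<90)&(p[...,2]>40)&(p[...,2]<90)&(p[...,1]>-60)&(p[...,1]<20)&(abs(p[...,0])<26)]
print("jaw",np.percentile(q,[2,50,98],axis=0).round(1))
cv2.imwrite("pics/w2c.png",cv2.resize(c["image"][140:230,380:500],None,fx=6,fy=6,interpolation=cv2.INTER_CUBIC))
```

```text
grip 787 [[ -11.  -142.2  154.3]
 [   0.9 -135.4  168.5]
 [  10.1 -123.   170.3]]
trig 755 [[ -9.9 -98.9 141.3]
 [ -1.7 -93.3 163.7]
 [  9.4 -85.9 167.6]]
jaw [[-24.4 -43.   50.2]
 [-11.6  -8.7  80. ]
 [ 20.7  11.1  87.4]]
```

View pics/w2c.png

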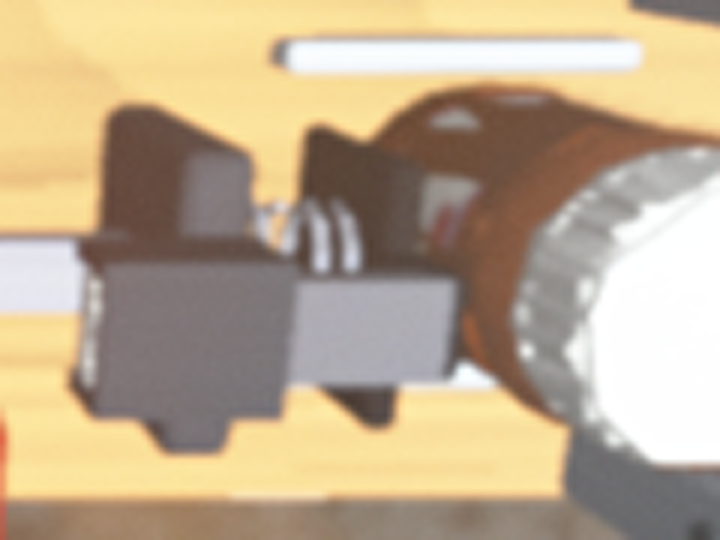

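The picture shows the hood, with no strip showing yet, and the pad still short of the jar. The fingers need a bit more clearance in front of the blade, so I'll shift +3 mm in C y and lower 70 mm.

```bash
python3 -m jog '[{"offset":[1,0,3],"roll":0},{"offset":[1,8,3],"roll":0},{"offset":[1,20,3],"roll":0},{"offset":[1,32,3],"roll":0},{"offset":[1,44,3],"roll":0},{"offset":[1,54,3],"roll":0},{"offset":[1,62,3],"roll":0},{"offset":[1,70,3],"roll":0},{"offset":[1,70,3],"roll":0},{"offset":[1,70,3],"roll":0}]' 85
python3 - <<'E'
from h import *
c=capture("wrist");pickle.dump(c,open("w3.pkl","wb"));s=bot.state();print(s["clock"],C(s["position"]),s["wrist_force"])
cv2.imwrite("pics/w3.png",c["image"])
E
```

```text
clock: 9.0
position: [0.4886, -0.3782, 0.1566]
tool_rot: [-1.571, -0.032, 0.031]
wrist_force: [-0.5, 0.4, 0.2]
gripper_width: 0.999
9.05 [   0.56338777 -125.04234481  156.70826995] [0.84534508 0.62693737 0.08308043]
```

View pics/w3.png

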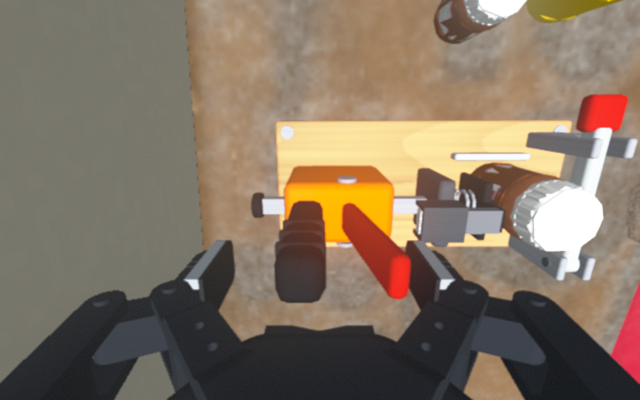

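The fingers straddle the grip (305,250) and trigger (390,270), and the rear edge of the hood at (415,222) is clear to see. First pump.

```bash
python3 -m jog '[{"offset":[0,0,-1],"roll":0},{"offset":[0,0,-2],"roll":0},{"offset":[0,0,-3],"roll":0},{"offset":[0,0,-3],"roll":0},{"offset":[0,0,-3],"roll":0},{"offset":[0,0,-3],"roll":0},{"offset":[0,0,-3],"roll":0},{"offset":[0,0,-3],"roll":0},{"offset":[0,0,-3],"roll":0},{"offset":[0,0,-3],"roll":0}]' 37 30
python3 - <<'E'
from h import *
c=capture("wrist");pickle.dump(c,open("w4.pkl","wb"));s=bot.state();print(s["clock"],C(s["position"]),s["wrist_force"]@RC,s["gripper_width"]*85.4)
cv2.imwrite("pics/w4.png",c["image"])
E
```

```text
clock: 10.3
position: [0.4885, -0.3793, 0.1577]
tool_rot: [-1.568, -0.032, 0.031]
wrist_force: [-0.9, 3.5, 7.0]
gripper_width: 0.434
10.35 [   0.43942492 -126.0988544   157.65543275] [0.43361875 5.33498472 6.61104863] 37.07913463624754
```

View pics/w4.png

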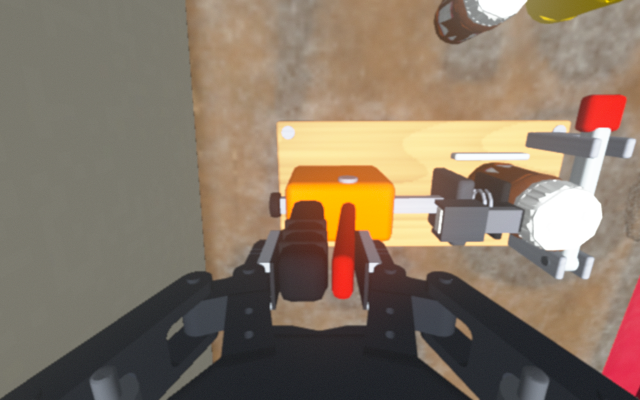

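The trigger is squeezed, the hood has moved forward (415→434 px) and the rod knob has gone 257→275. I'll use the knob (C y = -198 + jaw) as a jaw gauge, then release and squeeze again.

```bash
cat >> h.py <<'E'
def gauge(c):
    im=c["image"];h=cv2.cvtColor(im,cv2.COLOR_BGR2HSV)
    m=np.zeros(h.shape[:2],bool);m[190:218,235:330]=1;m&=h[...,2]<60
    n,l,s,ce=cv2.connectedComponentsWithStats(m.astype(np.uint8))
    i=min((k for k in range(1,n) if s[k,4]>30),key=lambda k:s[k,0]); u0=s[i,0];v=ce[i,1]
    jaw=C(ray(c,u0-.5,v,.06))[1]+198
    r=slice(190,250),slice(395,500);hh=h[r];S=(hh[...,1]>110)&(hh[...,2]>50)
    return dict(knob_u=int(u0),jaw=round(jaw,1),green=int((S&(abs(hh[...,0].astype(int)-60)<22)).sum()),red=int((S&((hh[...,0]<6)|(hh[...,0]>174))).sum()))
E
python3 - <<'E'
from h import *
for n in (3,4): print(gauge(pickle.load(open(f"w{n}.pkl","rb"))))
E
python3 -m jog '[{"offset":[0,0,0],"roll":0},{"offset":[0,0,0],"roll":0},{"offset":[0,0,0],"roll":0},{"offset":[0,0,0],"roll":0},{"offset":[0,0,0],"roll":0},{"offset":[0,0,0],"roll":0},{"offset":[0,0,0],"roll":0},{"offset":[0,0,0],"roll":0},{"offset":[0,0,0],"roll":0},{"offset":[0,0,0],"roll":0}]' 82
python3 - <<'E'
from h import *
c=capture("wrist");s=bot.state();print(s["clock"],C(s["position"]),s["wrist_force"]@RC,s["gripper_width"]*85.4,gauge(c))
E
```

```text
clock: 11.6
position: [0.4884, -0.3809, 0.1562]
tool_rot: [-1.57, -0.031, 0.032]
wrist_force: [0.3, 1.5, -1.7]
gripper_width: 0.966Traceback (most recent call last):
  File "<stdin>", line 2, in <module>
  File "h.py", line 23, in gauge
    i=min((k for k in range(1,n) if s[k,4]>30),key=lambda k:s[k,0]); u0=s[i,0];v=ce[i,1]
ValueError: min() iterable argument is empty
Traceback (most recent call last):
  File "h.py", line 23, in gauge
    i=min((k for k in range(1,n) if s[k,4]>30),key=lambda k:s[k,0]); u0=s[i,0];v=ce[i,1]
ValueError: min() iterable argument is empty
```

```bash
sed -i 's/m&=h\[...,2\]<60/m\&=h[...,2]<95/' h.py
python3 - <<'E'
from h import *
for n in (3,4):
    c=pickle.load(open(f"w{n}.pkl","rb"));print(c["image"][205,246:292:3].max(-1))
    try: print(gauge(c))
    except Exception as e: print(e)
c=capture("wrist");pickle.dump(c,open("w5.pkl","wb"));print(c["image"][205,246:292:3].max(-1),gauge(c))
E
```

```text
[162 162  86  85  86  90 239 240 240 240 239 239 239 240 254 255]
{'knob_u': 252, 'jaw': np.float64(20.9), 'green': 0, 'red': 51}
[164 165 169 169 169 170 163 157  91  94  95 121 242 222 253 255]
{'knob_u': 270, 'jaw': np.float64(34.0), 'green': 0, 'red': 0}
[164 161 162 165 164 163 165 158 141  88  91  91 202 240 219 253] {'knob_u': 272, 'jaw': np.float64(33.9), 'green': 0, 'red': 40}
```

The gauge works: jaw 20.9 → 34.0 mm, about 13 mm per stroke. A second full stroke should reach about 47 mm, with the pad pressed only about 2 mm.

```bash
python3 -m jog '[{"offset":[0,0,0],"roll":0},{"offset":[0,0,0],"roll":0},{"offset":[0,0,0],"roll":0},{"offset":[0,0,0],"roll":0},{"offset":[0,0,0],"roll":0},{"offset":[0,0,0],"roll":0},{"offset":[0,0,0],"roll":0},{"offset":[0,0,0],"roll":0},{"offset":[0,0,0],"roll":0},{"offset":[0,0,0],"roll":0}]' 38
python3 - <<'E'
from h import *
c=capture("wrist");pickle.dump(c,open("w6.pkl","wb"));s=bot.state();print(s["clock"],C(s["position"]),s["wrist_force"]@RC,s["gripper_width"]*85.4,gauge(c))
E
python3 -m jog '[{"offset":[0,0,0],"roll":0},{"offset":[0,0,0],"roll":0},{"offset":[0,0,0],"roll":0},{"offset":[0,0,0],"roll":0},{"offset":[0,0,0],"roll":0},{"offset":[0,0,0],"roll":0},{"offset":[0,0,0],"roll":0},{"offset":[0,0,0],"roll":0},{"offset":[0,0,0],"roll":0},{"offset":[0,0,0],"roll":0}]' 82
python3 - <<'E'
from h import *
c=capture("wrist");pickle.dump(c,open("w7.pkl","wb"));s=bot.state();print(s["clock"],C(s["position"]),s["wrist_force"]@RC,s["gripper_width"]*85.4,gauge(c))
p=C(pts(c));h=cv2.cvtColor(c["image"],cv2.COLOR_BGR2HSV)
for n in (3,7):
    c=pickle.load(open(f"w{n}.pkl","rb"));p=C(pts(c));h=cv2.cvtColor(c["image"],cv2.COLOR_BGR2HSV)
    m=(h[...,1]<45)&(h[...,2]>180)&(abs(p[...,2]-101)<4)&(p[...,1]<66)&(abs(p[...,0])<30);print("lid",np.percentile(p[m],[2,50,98],axis=0).round(1))
E
```

```text
clock: 12.95
position: [0.4885, -0.3788, 0.1578]
tool_rot: [-1.567, -0.032, 0.031]
wrist_force: [-1.2, 7.8, 7.8]
gripper_width: 0.446
clock: 14.25
position: [0.4884, -0.381, 0.1562]
tool_rot: [-1.57, -0.031, 0.032]
wrist_force: [0.2, 1.1, -1.1]
gripper_width: 0.962
14.3 [   0.25004705 -127.7678424   156.24108604] [ 0.72017323  0.81834849 -0.95228801] 81.64781371844909 {'knob_u': 294, 'jaw': np.float64(51.0), 'green': 0, 'red': 32}
lid [[-21.4 -26.   98.2]
 [ -1.3  30.  101.6]
 [ 18.2  54.6 103.2]]
lid [[-21.9 -35.4  98.5]
 [ -1.7  38.4 102.1]
 [ 18.1  62.9 103.7]]Traceback (most recent call last):
  File "<stdin>", line 2, in <module>
  File "h.py", line 23, in gauge
    i=min((k for k in range(1,n) if s[k,4]>30),key=lambda k:s[k,0]); u0=s[i,0];v=ce[i,1]
ValueError: min() iterable argument is empty
```

Run:
```python
from h import *
cv2.imwrite("pics/w67.png",np.vstack([cv2.resize(pickle.load(open(f"w{n}.pkl","rb"))["image"][160:260,260:460],(600,300),interpolation=cv2.INTER_CUBIC) for n in (6,7)]))
```

```text
(no output)
```

View pics/w67.png

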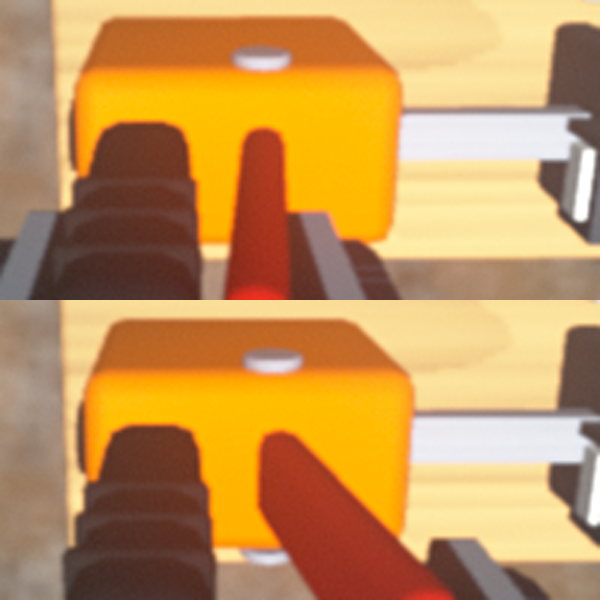

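The strip's white end shows behind the hood at crop (580,180) and the trigger has returned cleanly. The pad is now on the jar and pressed a little. Next I'll squeeze in small steps and watch for green.

```bash
cat >> h.py <<'E'
def strip(c,name=None):
    im=c["image"][190:250,430:490];h=cv2.cvtColor(im,cv2.COLOR_BGR2HSV);H=h[...,0].astype(int);S=(h[...,1]>100)&(h[...,2]>50)
    if name: cv2.imwrite(name,cv2.resize(im,None,fx=8,fy=8,interpolation=cv2.INTER_CUBIC))
    s=bot.state();print(s["clock"],"C",C(s["position"]).round(1),"F",(s["wrist_force"]@RC).round(1),"open",round(s["gripper_width"]*85.4,1),
     "green",(S&(abs(H-60)<22)).sum(),"red",(S&((H<6)|(H>174))).sum(),"white",((h[...,1]<40)&(h[...,2]>190)).sum())
E
python3 -m jog '[{"offset":[0,0,0],"roll":0},{"offset":[0,0,0],"roll":0},{"offset":[0,0,0],"roll":0},{"offset":[0,0,0],"roll":0},{"offset":[0,0,0],"roll":0},{"offset":[0,0,0],"roll":0},{"offset":[0,0,0],"roll":0},{"offset":[0,0,0],"roll":0},{"offset":[0,0,0],"roll":0},{"offset":[0,0,0],"roll":0}]' 62
python3 - <<'E'
from h import *
for n in (4,6,7): strip(pickle.load(open(f"w{n}.pkl","rb")))
c=capture("wrist");pickle.dump(c,open("w8.pkl","wb"));strip(c)
E
```

```text
clock: 15.55
position: [0.4884, -0.3795, 0.1571]
tool_rot: [-1.568, -0.032, 0.031]
wrist_force: [-0.4, 4.7, 3.9]
gripper_width: 0.729
15.55 C [   0.3 -126.3  157.1] F [-0.2  4.7  3.9] open 62.3 green 0 red 0 white 188
15.55 C [   0.3 -126.3  157.1] F [-0.2  4.7  3.9] open 62.3 green 0 red 0 white 418
15.55 C [   0.3 -126.3  157.1] F [-0.2  4.7  3.9] open 62.3 green 0 red 0 white 465
15.6 C [   0.3 -126.3  157.1] F [-0.5  5.1  3.6] open 62.1 green 0 red 0 white 480
```

```bash
python3 -m jog '[{"offset":[0,0,0],"roll":0},{"offset":[0,0,0],"roll":0},{"offset":[0,0,0],"roll":0},{"offset":[0,0,0],"roll":0},{"offset":[0,0,0],"roll":0},{"offset":[0,0,0],"roll":0},{"offset":[0,0,0],"roll":0},{"offset":[0,0,0],"roll":0},{"offset":[0,0,0],"roll":0},{"offset":[0,0,0],"roll":0}]' 57
python3 - <<'E'
from h import *
c=capture("wrist");pickle.dump(c,open("w9.pkl","wb"));strip(c,"pics/w9.png")
a=cv2.imread("pics/w9.png")
strip(pickle.load(open("w7.pkl","rb")),"pics/x.png"); b=cv2.imread("pics/x.png")
cv2.imwrite("pics/w79.png",cv2.resize(np.hstack([b,a]),(800,400)))
E
```

```text
clock: 16.85
position: [0.4885, -0.3794, 0.1571]
tool_rot: [-1.568, -0.032, 0.031]
wrist_force: [-1.0, 6.5, 4.6]
gripper_width: 0.67
16.9 C [   0.4 -126.2  157.2] F [-0.5  5.6  4.9] open 56.9 green 0 red 0 white 522
16.9 C [   0.4 -126.2  157.2] F [-0.5  5.6  4.9] open 56.9 green 0 red 0 white 465
```

View pics/w79.png

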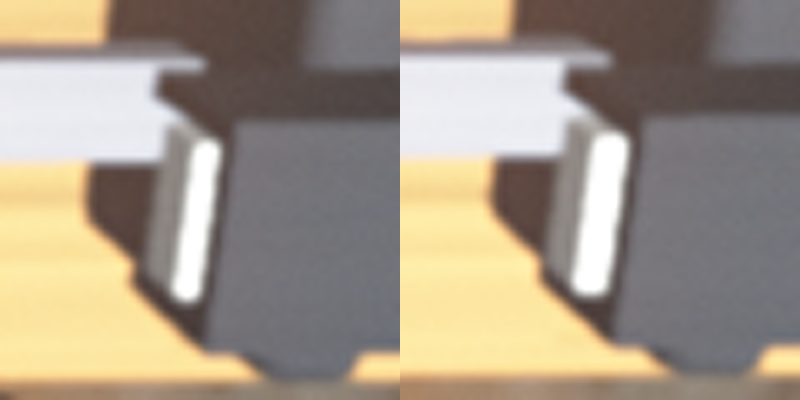

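Left is the released trigger, right is the present one: the white strip is growing (about 2.5 → 3.4 mm) with no green yet. Continuing.

```bash
python3 -m jog '[{"offset":[0,0,0],"roll":0},{"offset":[0,0,0],"roll":0},{"offset":[0,0,0],"roll":0},{"offset":[0,0,0],"roll":0},{"offset":[0,0,0],"roll":0},{"offset":[0,0,0],"roll":0},{"offset":[0,0,0],"roll":0},{"offset":[0,0,0],"roll":0},{"offset":[0,0,0],"roll":0},{"offset":[0,0,0],"roll":0}]' 52
python3 - <<'E'
from h import *
c=capture("wrist");pickle.dump(c,open("w10.pkl","wb"));strip(c,"pics/w10.png")
im=c["image"][190:250,430:490]
for v in (22,26,30): print(im[v,16:36].tolist())
E
```

```text
clock: 18.15
position: [0.4885, -0.3792, 0.1572]
tool_rot: [-1.567, -0.032, 0.031]
wrist_force: [-0.9, 6.4, 5.4]
gripper_width: 0.611
18.2 C [   0.4 -126.   157.2] F [-0.1  5.8  4.8] open 52.3 green 0 red 0 white 539
[[234, 228, 226], [234, 227, 226], [235, 228, 226], [234, 229, 226], [235, 228, 227], [236, 230, 228], [235, 228, 226], [236, 229, 227], [231, 224, 221], [195, 189, 190], [147, 149, 155], [132, 136, 143], [133, 136, 144], [160, 164, 171], [238, 240, 239], [255, 255, 255], [255, 255, 255], [255, 255, 255], [255, 255, 255], [230, 232, 232]]
[[69, 78, 101], [65, 72, 94], [63, 71, 94], [66, 72, 94], [65, 73, 93], [65, 72, 94], [64, 71, 92], [72, 77, 96], [96, 99, 114], [123, 128, 136], [134, 138, 146], [134, 136, 144], [140, 143, 148], [202, 206, 207], [255, 255, 255], [255, 255, 255], [255, 255, 255], [255, 255, 255], [251, 252, 251], [150, 152, 156]]
[[66, 72, 94], [66, 72, 94], [66, 73, 94], [65, 73, 94], [65, 70, 93], [63, 70, 91], [67, 73, 92], [83, 86, 102], [113, 116, 126], [130, 135, 141], [133, 137, 144], [132, 136, 141], [168, 172, 175], [245, 247, 247], [255, 255, 255], [255, 255, 255], [255, 255, 255], [255, 255, 255], [216, 219, 219], [109, 110, 117]]
```

```bash
cat >> h.py <<'E'
def prof(c,v=218):
    r=c["image"][v-1:v+2,430:500].mean(0);w=np.where(r.min(-1)>200)[0];w=w[w>20] if v>214 else w
    print("white cols",430+w.min(),430+w.max(),"after:",r[w.max()+1:w.max()+7].astype(int).tolist())
E
python3 -m jog '[{"offset":[0,0,0],"roll":0},{"offset":[0,0,0],"roll":0},{"offset":[0,0,0],"roll":0},{"offset":[0,0,0],"roll":0},{"offset":[0,0,0],"roll":0},{"offset":[0,0,0],"roll":0},{"offset":[0,0,0],"roll":0},{"offset":[0,0,0],"roll":0},{"offset":[0,0,0],"roll":0},{"offset":[0,0,0],"roll":0}]' 48
python3 - <<'E'
from h import *
c=capture("wrist");pickle.dump(c,open("w11.pkl","wb"));strip(c,"pics/w11.png")
for n in (6,7,8,9,10,11): prof(pickle.load(open(f"w{n}.pkl","rb")))
E
```

```text
clock: 19.45
position: [0.4884, -0.3783, 0.1572]
tool_rot: [-1.566, -0.032, 0.031]
wrist_force: [0.2, 7.6, 6.1]
gripper_width: 0.563
19.5 C [   0.4 -125.2  157.1] F [0.6 8.1 5.9] open 48.1 green 0 red 0 white 559
white cols 453 457 after: [[108, 110, 118], [98, 96, 105], [119, 115, 121], [124, 120, 124], [124, 119, 123], [125, 120, 124]]
white cols 458 461 after: [[142, 145, 148], [80, 80, 91], [103, 100, 107], [120, 114, 119], [122, 116, 120], [122, 116, 120]]
white cols 456 461 after: [[114, 117, 124], [93, 91, 101], [116, 112, 118], [124, 119, 123], [125, 119, 124], [124, 119, 122]]
white cols 458 462 after: [[153, 156, 160], [82, 82, 93], [102, 99, 106], [121, 116, 120], [124, 119, 122], [123, 118, 121]]
white cols 459 464 after: [[134, 137, 141], [85, 84, 94], [108, 105, 110], [122, 116, 120], [125, 119, 122], [123, 117, 121]]
white cols 458 464 after: [[107, 110, 117], [93, 91, 99], [116, 112, 116], [123, 118, 122], [125, 119, 122], [124, 118, 121]]
```

```bash
python3 -m jog '[{"offset":[0,0,0],"roll":0},{"offset":[0,0,0],"roll":0},{"offset":[0,0,0],"roll":0},{"offset":[0,0,0],"roll":0},{"offset":[0,0,0],"roll":0},{"offset":[0,0,0],"roll":0},{"offset":[0,0,0],"roll":0},{"offset":[0,0,0],"roll":0},{"offset":[0,0,0],"roll":0},{"offset":[0,0,0],"roll":0}]' 44
python3 - <<'E'
from h import *
c=capture("wrist");pickle.dump(c,open("w12.pkl","wb"));strip(c,"pics/w12.png")
prof(c)
E
```

```text
clock: 20.75
position: [0.4883, -0.3772, 0.1572]
tool_rot: [-1.563, -0.031, 0.031]
wrist_force: [-0.6, 9.9, 7.0]
gripper_width: 0.515
20.8 C [   0.3 -124.   157.2] F [ 0.4 10.5  8.1] open 44.1 green 0 red 0 white 553
white cols 456 462 after: [[134, 148, 138], [77, 83, 89], [104, 101, 108], [122, 117, 120], [125, 120, 123], [125, 119, 122]]
```

Green is just starting to show at the strip root (px 463: 134,148,138). A little more.

```bash
python3 -m jog '[{"offset":[0,0,0],"roll":0},{"offset":[0,0,0],"roll":0},{"offset":[0,0,0],"roll":0},{"offset":[0,0,0],"roll":0},{"offset":[0,0,0],"roll":0},{"offset":[0,0,0],"roll":0},{"offset":[0,0,0],"roll":0},{"offset":[0,0,0],"roll":0},{"offset":[0,0,0],"roll":0},{"offset":[0,0,0],"roll":0}]' 41.5
python3 - <<'E'
from h import *
c=capture("wrist");pickle.dump(c,open("w13.pkl","wb"));strip(c,"pics/w13.png")
prof(c)
E
```

```text
clock: 22.05
position: [0.4884, -0.3772, 0.1574]
tool_rot: [-1.563, -0.031, 0.031]
wrist_force: [-0.7, 10.8, 8.6]
gripper_width: 0.483
22.1 C [   0.3 -124.   157.4] F [-0.5  9.9  8.7] open 41.8 green 35 red 0 white 568
white cols 455 462 after: [[141, 221, 128], [86, 160, 81], [71, 97, 83], [82, 82, 93], [107, 104, 110], [123, 118, 121]]
```

```bash
python3 -m jog '[{"offset":[0,0,0],"roll":0},{"offset":[0,0,0],"roll":0},{"offset":[0,0,0],"roll":0},{"offset":[0,0,0],"roll":0},{"offset":[0,0,0],"roll":0},{"offset":[0,0,0],"roll":0},{"offset":[0,0,0],"roll":0},{"offset":[0,0,0],"roll":0},{"offset":[0,0,0],"roll":0},{"offset":[0,0,0],"roll":0}]' 40.7
python3 - <<'E'
from h import *
c=capture("wrist");t=capture("top");pickle.dump((c,t),open("w14.pkl","wb"));strip(c);prof(c)
cv2.imwrite("pics/w14.png",np.vstack([cv2.resize(c["image"][150:260,260:620],(720,220),interpolation=cv2.INTER_CUBIC),cv2.resize(c["image"][190:250,420:540],(720,360),interpolation=cv2.INTER_CUBIC)]))
p=C(pts(t));h=cv2.cvtColor(t["image"],cv2.COLOR_BGR2HSV)
red=((h[...,0]<6)|(h[...,0]>174))&(h[...,1]>150)&(abs(p[...,0]+60)<30)&(abs(p[...,1]-75)<25)&(p[...,2]>20);print("paddle",np.median(p[red],0).round(1))
E
```

```text
clock: 23.35
position: [0.4884, -0.3775, 0.1576]
tool_rot: [-1.564, -0.031, 0.031]
wrist_force: [-0.6, 9.5, 8.4]
gripper_width: 0.48
23.45 C [   0.4 -124.3  157.6] F [-0.1  8.8  8.4] open 41.0 green 59 red 0 white 591
white cols 456 462 after: [[186, 239, 174], [115, 215, 94], [95, 185, 82], [80, 132, 82], [75, 87, 87], [95, 93, 102]]
paddle [-69.4  75.6  66.2]
```

View pics/w14.png

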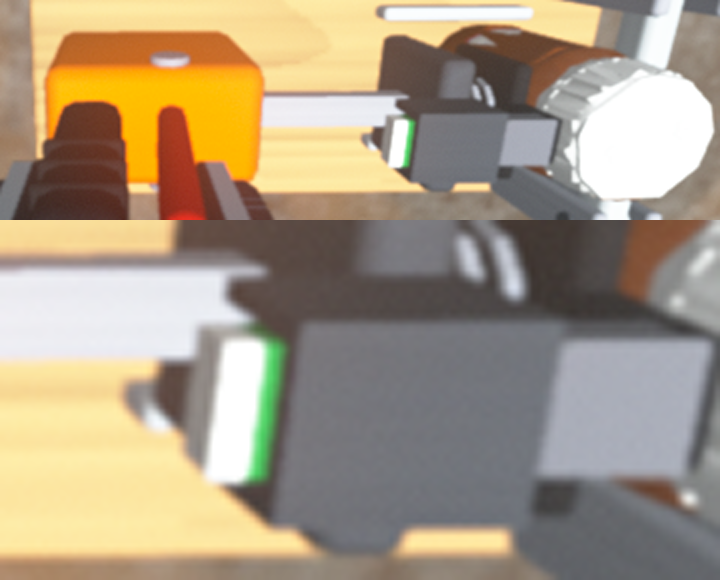

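The strip shows white plus about 3 px of green next to the hood (lower panel, 265-285) and no red. That puts the pad at roughly 5.5-6 mm. The jar rests against the lowered bar. I'll hold once to check for drift.

```bash
python3 -m jog '[{"offset":[0,0,0],"roll":0},{"offset":[0,0,0],"roll":0},{"offset":[0,0,0],"roll":0},{"offset":[0,0,0],"roll":0},{"offset":[0,0,0],"roll":0},{"offset":[0,0,0],"roll":0},{"offset":[0,0,0],"roll":0},{"offset":[0,0,0],"roll":0},{"offset":[0,0,0],"roll":0},{"offset":[0,0,0],"roll":0}]'
python3 - <<'E'
from h import *
c=capture("wrist");strip(c);prof(c)
E
```

```text
clock: 24.7
position: [0.4884, -0.3775, 0.1576]
tool_rot: [-1.564, -0.031, 0.031]
wrist_force: [-0.4, 9.7, 8.3]
gripper_width: 0.482
24.75 C [   0.4 -124.3  157.6] F [-0.3 10.1  8.4] open 40.8 green 57 red 0 white 590
white cols 456 462 after: [[186, 238, 173], [114, 215, 95], [94, 185, 80], [80, 132, 82], [73, 86, 86], [96, 93, 100]]
```

No drift. Handing in.

```bash
python3 -c "
from plant import job; print(job.job_done())"
```

```text
the job is handed in; nothing more can be done
None
```

I lowered the stop bar into its fork. I then pumped the trigger twice and handed the job in at about 25 s while still holding a third, partial squeeze. No verdict was reported.

**Last checks:**
- **Stop bar:** the paddle top measured z 66 mm, which is its height with the bar in the fork. Seating it took a push of about 20 N down.
- **Pad:** the indicator shows white plus about 3 pixels of green and no red. I put the pad at roughly 5.5–6 mm pushed back. It did not change over a 1.25 s hold.
- **Forces:** the wrist force along the squeeze was about 10 N in the final hold.

**What failed or disagreed:**
- **Jaw gauge:** the rod-knob gauge I used for jaw travel failed once the knob slid behind the housing. It gave no value for the second squeeze, and I did not trust its 51 mm reading after it. For the last squeeze I relied on the indicator strip only.
- **Arm position:** the arm gave way by about 4 mm along the squeeze direction, so the opening needed for green was smaller than planned.
- **Bystanders:** I did not do a final check on the other objects, but the arm was not brought near them.

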